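# Clip the dipper inside the crock on the kitchen scale

## Task

Take the little steel dipper by its wooden grip from the spoon rest, lower its cup into the white crock that stands on the kitchen scale, and push the dipper's sprung hook down over the crock's rim until it is fully home, so that it hangs upright inside the crock. The scale's platform sinks under the push, so keep pushing until you feel the hook bottom on the rim, but gently: do not overload the scale or tip the crock. Leave the crock standing in the middle of the platform, let go, and leave the other kitchen things where they are.

Things in the scene. Friction and masses are not known exactly. Their poses are not given: they have to be found in the camera images.
- dipper: Loose steel dipper, about 0.18 kg, standing upright. Origin: centre of the cup's underside; z up; x points from the cup to its handle and hook. Cup: radius 28, height 38. A flat upright strap (14 wide in y, from x = 29 to its outer face x = 32) rises beside the cup from z = 7 to 90; at its top a bridge (x = 29 to 41, z = 85 to 90) bends outward and carries the hook's sprung tongue and the grip block.
- grip (a point): Middle of the dipper's upright wooden grip block, 12 (x) by 26 (y) by 32 tall, z = 90 to 122 of the dipper. The point is at x = 34, y = 0, z = 108 in the dipper's frame, 18 above the bridge's top.
- saddle (a point): Point under the hook's bridge that comes to lie on the rim: x = 34.5, y = 0, z = 85 in the dipper's frame, midway in the seated 5 thick wall, which touches the strap's outer face (x = 32). Pushing the hook on takes up to about 10 N before the bridge bottoms on the rim; pressing down with about 15 N always seats it.
- mouth (a point): Middle of the hook's mouth, at x = 37, y = 0, z = 55 in the dipper's frame. The steel tongue hangs opposite the strap: the gap is 3 at rest from z = 85 down to 73, then the tongue flares outward to a mouth 10 wide at z = 55. The tongue springs outward (up to 7) to let the crock's wall in and then grips it.
- crock: Round, open, straight-sided white ceramic crock without handles, about 0.95 kg, loose on the scale's platform. Outer radius 78, wall 5, height 100, inner floor 6 above its underside. Origin: centre of its underside; z up. The hook may go over its rim at any place round it, with the dipper's cup inside the crock.
- crock_rim (a point): Centre of the crock's mouth, at the height of the rim's top (100 above the crock's underside).
- platform_top (a point): Centre of the top of the scale's round steel platform (radius 75), on which the crock stands, about 60 above the worktop. The scale's base is fixed to the worktop: a white slab 170 by 180, 32 high, with a dial housing on one side.
- rest: Fixed white ceramic spoon rest: round plate, radius 66, 8 thick with a low lip 11 high, and a 50 wide tail, 135 long from the centre, towards its own -x. Origin: centre of the plate's underside. The dipper stands on it.
- oilcan: Bystander: conical steel oil can with a side handle, base radius 50, 215 tall. Origin: centre of its underside.
- saltjar: Bystander: white jar with a wooden lid, radius 44, 92 tall. Origin: centre of its underside.
- bowl: Bystander: empty glass bowl, radius 60, 45 tall. Origin: centre of its underside.
- platform (a joint): How far the scale's platform has sunk, in m: about 0.001 at the start with the crock on it, growing as it is pushed straight down, at most 0.018. It is sprung: about 1 mm for every 1.5 N more, and it comes up again when the push ends. More than 0.016 (a push of about 23 N) overloads the scale.
Things that resemble listed ones, but are neither listed nor needed, are in the scene too. What is shaped like the dipper but turquoise is not meant. What is shaped like the crock but green is not meant.

How it is judged:
By the outcome, as a careful person would: the job done as asked, in the order asked, and still so for the second after the job is handed in, with the robot touching nothing.
It also fails if it takes over 67 s, if anything falls off the work surface, if the arm or the gripper's body presses on something with over 40 N, if the wrist force passes 120 N, or if a joint passes its speed limit or range.

## Robot

A 6-joint arm with a two-finger parallel gripper is mounted at the origin on the work surface. World frame = base frame: x ahead of the robot, y to its left, z up, the work surface at z = 0. Lengths are in mm, angles in rad, forces in N, time in s.
With the tool pointing down it reaches from about 275 to 750 mm from the base axis. Payload 10.2 kg.
Tool frame: the origin (TCP) lies at the very end of the fingers, on their centre line; the grasp point (between the pads) lies 19 mm behind it; z points along the fingers, y is the line along which they close (so a half turn about z gives the same grasp; the last joint's range is limited). The gripper opens to 85 mm and grips with 20 to 120 N. Pads are 22 mm wide; open, the fingers measure 114 mm over their backs; the gripper's body (76 mm by 85 mm) begins 54 mm behind the grasp point. The pads swing forward as they close: fully open they stand 13 mm farther back than shut.
Start: joints at [0.994, 0.313, 1.498, -0, 1.331, -0.223], TCP at [181.907, 492.485, 231.294] pointing down, gripper open.
Joint ranges: [-2.94, 2.94], [-0.97, 2.17], [0.19, 2.56], [-1.23, 4.37], [0.02, 3.11], [-2.88, 2.88]. Speed limits (rad/s): [2.39, 2.39, 3.01, 3.14, 3.14, 3.14].

## Interface

Orientations are given as a unit quaternion [w, x, y, z].
In Python, from rig import telemetry, optics, ctrl gives the robot as it stands.
- The arm moves only by the tool servo_tool, never from a script. Its argument "deltas" is a list of rows, each a list of 3 entries, a list of its own where there are three numbers: the shift along the tool's x, y, z in units of 20 cm (1.0 is 20 cm), then the turn, a rotation vector about the tool's x, y, z in units of 90 degrees (1.0 is 90 degrees), then the opening, from 0 (shut) to 1 (fully open). A call has 1 to 8 rows; each row shifts and turns the commanded pose from where the row before left it, along the tool's axes as they then stand; what a row does not reach is not made up. A row lasts 1/10 s, in which the tool goes at most 50 mm and 8.59 degrees, less where a joint would pass 70% of its speed; a pose out of reach is approached as far as the arm can. A call with a number of a shift or a turn outside -1 to 1 is refused whole. A call with a gripper value outside its range is refused whole. The fingers move at their own pace and stop on an object; "squeeze" is the grip in N (left out, the last holds). Time passes only in rows, so rows that do not move let the fingers close. It gives the time, the measured TCP pose, the force, the opening and the grip force at its end, in the units of the state.
- telemetry.sense(): the state, without advancing time (a new reading comes with each control period).
- optics.capture(name): name is "scene" or "top"; returns the picture (400x640x3 uint8, blue, green, red); there is no depth.
- optics.camera_model(name): a dict with "vfov" (degrees; the focal length in pixels is half the picture's height over the tangent of half this angle, whatever the lens; pixels are square), "cx", "cy" (the principal point, pixels), "R" (3x3) and "t" (3): a world point X has camera coordinates R X + t. Camera axes: x right, y down, z forward; pixel columns grow to the right and rows downward; lengths in mm; the calibration is good to about 2 mm. A picture is of the moment at which its call begins. camera_model takes no time and is no camera call.
- ctrl.finish_job(): hands the job in; it is judged then, once.
The state is a dict: "time_s": time; "joints": joint angles; "dq": joint speeds; "tau": joint torques, N m; "eef_pos": TCP position; "ee_rot": TCP orientation; "force": force on the tool from outside, world axes, zero at the start; "wrist_torque": the same for the moment, N m; "grip_width": opening from 0.0 (shut) to 1.0 (fully open); "grip_force": force on a finger pad.
Only numpy, scipy, OpenCV 4.12 (cv2) and the standard library are available. Lean on these libraries where they do the work, as an engineer would, in place of code of your own. Each camera call takes 0.05 s, during which the arm holds its last target. There are 200 camera calls.

## Working session

There is one attempt and no reset: what is moved stays moved. The work goes in short steps, Python scripts to look and compute and a tool call to move; the robot and the scene stay as the last step left them, time stands still between calls to the robot, and variables do not carry over. Pictures are saved under pics/ and viewed, at most 10 in all, crops included, and the job is handed in when it is done.

Besides the shell and the picture viewer there is one more tool, called after "Emit:" as a command line: name --argument value ..., lists and objects as JSON in quotes. servo_tool: Moves the arm, as the interface text tells. Its arguments: {"type":"object","properties":{"deltas":{"type":"array"},"squeeze":{"type":"number"}},"required":["deltas"]}

```bash
mkdir -p pics; python3 - <<'E'
from rig import telemetry, optics, ctrl
import cv2
for n in("scene","top"):
    cv2.imwrite(f"pics/{n}0.png",optics.capture(n)); print(n,optics.camera_model(n))
print(telemetry.sense())
E
```

```text
scene {'vfov': 53.08063408002437, 'cx': 320.31534569834645, 'cy': 201.29555327439527, 'R': array([[-0.13895153,  0.99023177,  0.01155458],
       [ 0.80263541,  0.11944655, -0.58438764],
       [-0.58005937, -0.07192744, -0.81139237]]), 't': array([  56.37584481, -388.49233857, 1755.62801801])}
top {'vfov': 50.03122990557874, 'cx': 320.9701960829912, 'cy': 195.95556759248814, 'R': array([[ 0.00135388, -0.99989409,  0.01449047],
       [-0.99398567, -0.00293233, -0.10947092],
       [ 0.10950181, -0.01425511, -0.99388437]]), 't': array([ -12.36797938,  581.68603138, 1446.93669621])}
{'time_s': 0.1, 'joints': array([ 9.93585497e-01,  3.13402299e-01,  1.49836033e+00, -1.03337228e-05,
        1.33100012e+00, -2.23367508e-01]), 'dq': array([-0.00066107,  0.00010858, -0.0035575 ,  0.00093725,  0.0005041 ,
       -0.00028851]), 'tau': array([ 2.90971198e-03, -4.12902117e+01, -2.60144895e+01, -1.68346173e-04,
        3.05126508e-03, -1.20607115e-05]), 'eef_pos': array([181.78465461, 492.27837776, 230.78837438]), 'ee_rot': array([-2.23361903e-04,  1.75998884e-01,  9.84390192e-01, -5.40752802e-04]), 'force': array([-0.04213327, -1.30163361, -0.29144138]), 'wrist_torque': array([0.02044183, 0.0224871 , 0.02408122]), 'grip_force': 0.0, 'grip_width': 0.9990980180648142}
```

View pics/scene0.png

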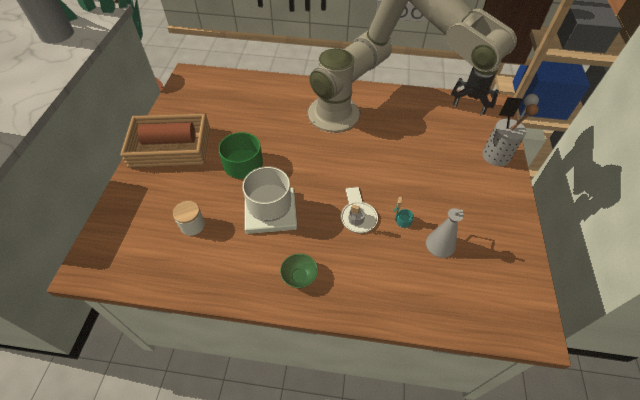

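View pics/top0.png

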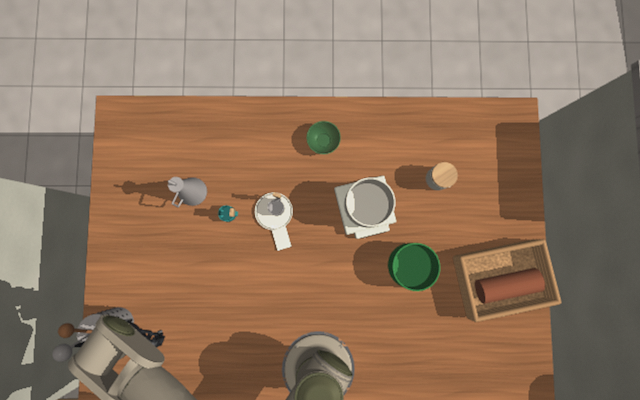

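The top view shows the rest and dipper near (273,210) and the crock near (370,203). In the scene view they are near (358,215) and (268,193). I'll zoom in on both.

```bash
python3 - <<'E'
import cv2,numpy as np
s=cv2.imread("pics/scene0.png");t=cv2.imread("pics/top0.png")
z=lambda im,x,y,w,h,k:cv2.resize(im[y:y+h,x:x+w],None,fx=k,fy=k,interpolation=cv2.INTER_CUBIC)
a=np.hstack([z(s,335,180,50,55,8),z(t,248,185,50,55,8)][:2]); 
cv2.imwrite("pics/c1.png",a)   # scene (335,180) x8 | top (248,185) x8
b=np.hstack([z(s,235,160,80,80,5),z(t,330,165,80,80,5)]); cv2.imwrite("pics/c2.png",b)
E
```

```text
(no output)
```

View pics/c1.png

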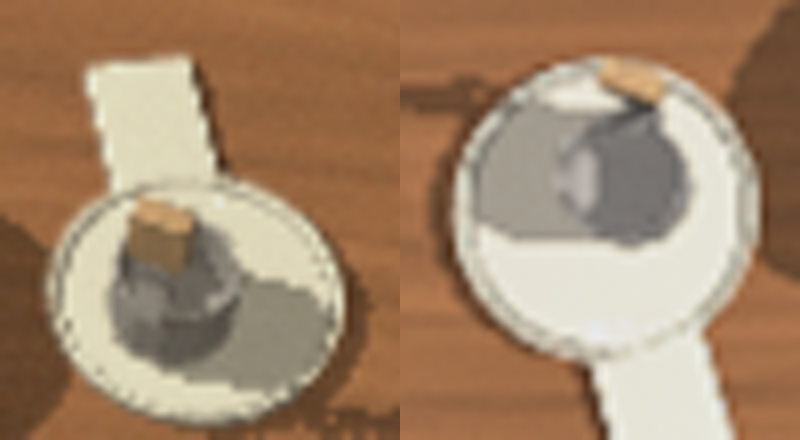

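View pics/c2.png

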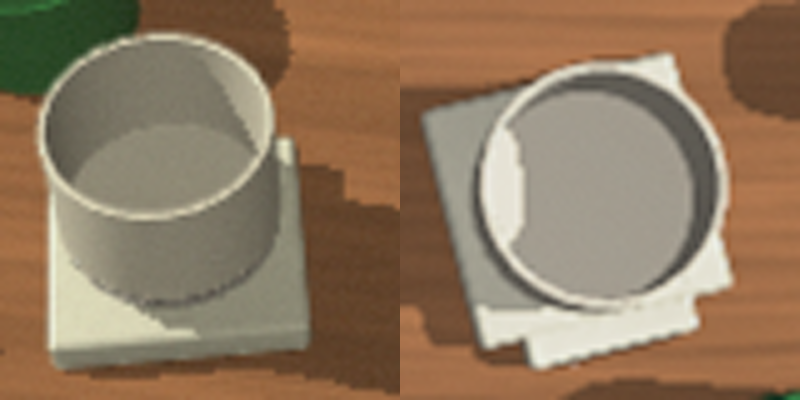

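```bash
cat > h.py <<'E'
import numpy as np
from scipy.optimize import least_squares
from rig import telemetry, optics, ctrl
M={n:optics.camera_model(n) for n in("scene","top")}
def proj(n,X):
    m=M[n]; c=np.atleast_2d(X)@m["R"].T+m["t"]; f=200/np.tan(np.radians(m["vfov"]/2))
    return c[:,:2]/c[:,2:]*f+[m["cx"],m["cy"]]
a=np.linspace(0,2*np.pi,180)
def bbox(n,x,y,z,r):
    p=proj(n,np.c_[x+r*np.cos(a),y+r*np.sin(a),0*a+z]); return np.r_[p.min(0),p.max(0)]
def dip(p,loc):
    c,s=np.cos(p[3]),np.sin(p[3]); R=np.array([[c,-s,0],[s,c,0],[0,0,1]]); return np.atleast_2d(loc)@R.T+p[:3]
def crop(pts,x0,y0,k): return (np.array(pts,float)+.5)/k-.5+np.array([x0,y0]*(np.shape(pts)[-1]//2))
E
python3 - <<'E'
from h import *
# crock
bs=crop([38,33,275,218],235,160,5); bt=crop([78,60,327,310],330,165,5)
f=lambda p:np.r_[bbox("scene",*p,78)-bs,bbox("top",*p,78)-bt]
r=least_squares(f,[500,-150,160]);print("crock rim",r.x.round(1),r.fun.round(1))
# dipper
ct=crop([158,118,290,245],248,185,8)
gt=crop([[205,60],[262,78],[258,103],[200,85]],248,185,8)
gs=crop([[137,200],[193,210],[190,238],[130,230]],335,180,8)
loc=np.array([[40,13,122],[40,-13,122],[28,-13,122],[28,13,122]])
# scene order: img up = -x, right=+y
ls=np.array([[28,-13,122],[28,13,122],[40,13,122],[40,-13,122]])
def g(q):
    p=np.r_[q,0][[0,1,3,2]]; p=np.array([q[0],q[1],8,q[2]])
    c=dip(p,[0,0,38])[0]
    return np.r_[bbox("top",*c,28)-ct,(proj("top",dip(p,loc))-gt).ravel(),(proj("scene",dip(p,ls))-gs).ravel()]
r=least_squares(g,[500,130,-.3]);print("dipper",r.x.round(3),r.fun.round(1))
p=np.array([r.x[0],r.x[1],8,r.x[2]]);print("grip",dip(p,[34,0,108]))
# rest
b=crop([55,57,360,357],248,185,8)
r=least_squares(lambda q:bbox("top",q[0],q[1],11,66)-b,[500,130]);print("rest",r.x,r.fun.round(1))
from scipy.spatial.transform import Rotation as Ro
s=telemetry.sense();print(Ro.from_quat(s["ee_rot"],scalar_first=True).as_matrix().round(3))
E
```

```text
crock rim [ 550.9 -163.6  156.2] [-0.4 -0.2 -0.3  0.  -0.1  0.5 -0.6 -0.4]
dipper [ 5.43342e+02  1.42458e+02 -2.11000e-01] [ 0.3 -0.9  0.3 -0.4 -0.8 -0.7 -0.1 -1.2 -0.4 -0.7 -1.  -0.2 -0.3 -1.4
  0.3 -0.3 -0.4 -1.  -0.6 -2.3]
grip [[576.58930195 135.34164255 116.        ]]
rest [533.13648305 153.75118034] [ 0.1 -0.2 -0.1  0.2]
[[-0.938  0.347 -0.001]
 [ 0.347  0.938 -0.001]
 [ 0.    -0.001 -1.   ]]
```

c1 shows the dipper with its grip on the far (+x) side at a yaw of about −12°. c2 shows the crock rim centred near (551,−164). I'll move above the grip.

Emit:
servo_tool --deltas '[[[-0.206,-0.0824,0.013],[0,0,0],0.7],[[-0.206,-0.0824,0.013],[0,0,0],0.7],[[-0.206,-0.0824,0.013],[0,0,0],0.7],[[-0.206,-0.0824,0.013],[0,0,0],0.7],[[-0.206,-0.0824,0.013],[0,0,0],0.7],[[-0.206,-0.0824,0.013],[0,0,0],0.7],[[-0.206,-0.0824,0.013],[0,0,0],0.7],[[-0.206,-0.0824,0.013],[0,0,0],0.7]]'

```text
time_s: 0.9
eef_pos: [446.4, 253.1, 210.2]
ee_rot: [-0.0, 0.176, 0.984, -0.0]
force: [-0.2, 1.1, -0.4]
grip_width: 0.7
grip_force: 0.0
```

Emit:
servo_tool --deltas '[[[-0.206,-0.0824,0.013],[0,0,0],0.7],[[-0.206,-0.0824,0.013],[0,0,0],0.7],[[-0.206,-0.0824,0.013],[0,0,0],0.7],[[0,0,0],[0,0,0.09],0.7],[[0,0,0],[0,0,0.09],0.7],[[0,0,0],[0,0,0.09],0.7],[[0,0,0],[0,0,0.09],0.7],[[0,0,0],[0,0,0.09],0.7]]'

```text
time_s: 1.7
eef_pos: [544.0, 165.4, 202.3]
ee_rot: [-0.0, 0.508, 0.861, -0.0]
force: [-1.5, -0.8, -0.0]
grip_width: 0.698
grip_force: 0.0
```

Emit:
servo_tool --deltas '[[[0,0,0],[0,0,0.09],0.7],[[0,0,0],[0,0,0.09],0.7],[[0,0,0],[0,0,0.09],0.7],[[0,0,0],[0,0,0.09],0.7],[[0,0,0],[0,0,0.09],0.7],[[0,0,0],[0,0,0],0.7],[[0,0,0],[0,0,0],0.7]]'

```text
time_s: 2.4
eef_pos: [544.1, 165.4, 202.5]
ee_rot: [-0.0, 0.772, 0.636, -0.0]
force: [-0.3, 0.3, 0.8]
grip_width: 0.697
grip_force: 0.0
```

Emit:
servo_tool --deltas '[[[-0.058,0.095,0],[0,0,0.006],0.7],[[-0.058,0.095,0],[0,0,0.006],0.7],[[0,0,0.05],[0,0,0],0.7],[[0,0,0.05],[0,0,0],0.7],[[0,0,0],[0,0,0],0.7]]'

```text
time_s: 2.9
eef_pos: [575.5, 135.6, 180.7]
ee_rot: [-0.001, 0.779, 0.628, -0.001]
force: [0.1, -0.3, -0.4]
grip_width: 0.702
grip_force: 0.0
```

```bash
python3 - <<'E'
import cv2,numpy as np
from h import *
s=optics.capture("scene");t=optics.capture("top")
z=lambda im,x,y,w,h,k:cv2.resize(im[y:y+h,x:x+w],None,fx=k,fy=k,interpolation=cv2.INTER_CUBIC)
cv2.imwrite("pics/c3.png",np.hstack([z(s,325,150,65,90,6),z(t,245,160,65,90,6)]))
st=telemetry.sense();print(st["eef_pos"],st["ee_rot"]);
for n,o in(("scene",(325,150)),("top",(245,160))): print(n,(proj(n,st["eef_pos"])-o+.5)*6)
E
```

```text
[576.31228538 135.65447238 182.51796988] [-2.53790395e-04  7.78588880e-01  6.27534244e-01 -2.52930692e-04]
scene [[189.26434154 279.62287667]]
top [[178.57372051 196.36851693]]
```

View pics/c3.png

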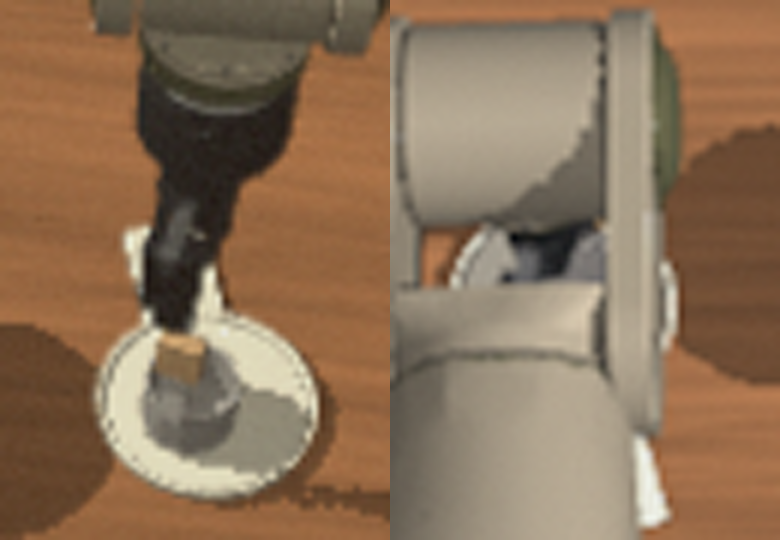

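```bash
python3 - <<'E'
from h import *
for P in([576.3+30,135.7-6.4,182.5],[576.3+37,135.7-8,182.5],[576.6,135.3,130],[576.6+6,135.3-1.3,114],[576.6,140,130]): print((proj("scene",P)-(325,150)+.5)*6)
E
```

```text
[[172.01528414 324.14780499]]
[[167.69713646 334.68401605]]
[[180.45698042 337.44556422]]
[[174.74637199 362.8388917 ]]
[[189.07466115 338.48555634]]
```

c3 shows the finger tip at (175,330) lined up with the grip block at (184,343), which agrees with prediction within about 3 mm. I'll descend and grip.

Emit:
servo_tool --deltas '[[[0,0,0.1],[0,0,0],0.7],[[0,0,0.1],[0,0,0],0.7],[[0,0,0.1],[0,0,0],0.7],[[0,0,0.1],[0,0,0],0.7],[[0,0,0],[0,0,0],0.7],[[0,0,0],[0,0,0],0.7]]'

```text
time_s: 3.6
eef_pos: [577.0, 135.4, 103.6]
ee_rot: [0.0, 0.779, 0.627, 0.0]
force: [-0.2, 0.1, 0.5]
grip_width: 0.697
grip_force: 0.0
```

Emit:
servo_tool --deltas '[[[0,0,0],[0,0,0],0],[[0,0,0],[0,0,0],0],[[0,0,0],[0,0,0],0],[[0,0,0],[0,0,0],0],[[0,0,0],[0,0,0],0],[[0,0,0],[0,0,0],0],[[0,0,0],[0,0,0],0],[[0,0,0],[0,0,0],0]]' --squeeze 60

```text
time_s: 4.4
eef_pos: [576.9, 135.3, 103.5]
ee_rot: [-0.0, 0.779, 0.627, 0.0]
force: [-3.5, 1.6, 5.9]
grip_width: 0.128
grip_force: 59.6
```

Emit:
servo_tool --deltas '[[[0,0,-0.05],[0,0,0],0],[[0,0,-0.1],[0,0,0],0],[[0,0,-0.15],[0,0,0],0],[[0,0,-0.15],[0,0,0],0],[[0,0,-0.15],[0,0,0],0],[[0,0,-0.15],[0,0,0],0],[[0,0,-0.15],[0,0,0],0],[[0,0,0],[0,0,0],0]]'

```text
time_s: 5.2
eef_pos: [577.9, 135.1, 287.3]
ee_rot: [0.002, 0.779, 0.627, 0.003]
force: [0.1, -0.4, -1.5]
grip_width: 0.128
grip_force: 58.6
```

```bash
python3 - <<'E'
import cv2,numpy as np
from h import *
s=optics.capture("scene")
cv2.imwrite("pics/c4.png",cv2.resize(s[90:230,300:420],None,fx=4,fy=4,interpolation=cv2.INTER_CUBIC))
st=telemetry.sense();print(st["eef_pos"],st["ee_rot"],st["force"],st["grip_width"],st["wrist_torque"])
E
```

```text
[577.2252971  135.04369622 284.41462126] [0.00113689 0.77906285 0.62694325 0.00139169] [ 0.44010105 -0.28762792 -3.9566275 ] 0.13021577677817406 [-0.01306409 -0.04415705  0.01935645]
```

View pics/c4.png

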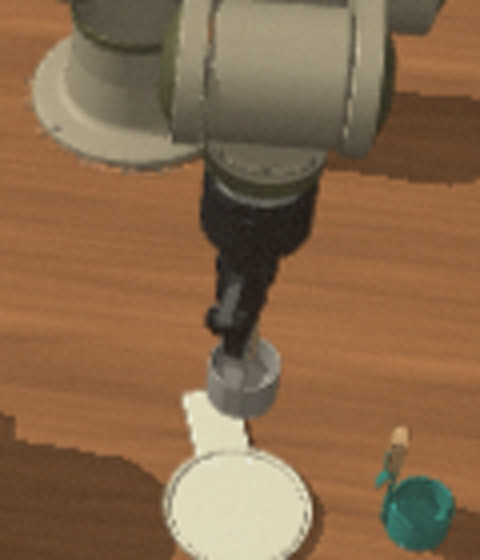

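c4 shows the dipper held upright and clear of the rest, with the cup at (244,378). I'll carry it over the crock, aiming a little inward so that the strap clears the wall.

Emit:
servo_tool --deltas '[[[-0.08,0.03,0],[0,0,0],0],[[-0.149,0.054,0],[0,0,0],0],[[-0.149,0.054,0],[0,0,0],0],[[-0.149,0.054,0],[0,0,0],0],[[-0.149,0.054,0],[0,0,0],0],[[-0.149,0.054,0],[0,0,0],0],[[-0.149,0.054,0],[0,0,0],0],[[-0.149,0.054,0],[0,0,0],0]]'

```text
time_s: 6.05
eef_pos: [607.9, -103.9, 280.9]
ee_rot: [-0.001, 0.779, 0.627, -0.001]
force: [-0.1, 0.6, -2.6]
grip_width: 0.124
grip_force: 58.6
```

Emit:
servo_tool --deltas '[[[-0.149,0.054,0],[0,0,0],0],[[-0.149,0.054,0],[0,0,0],0],[[-0.08,0.03,0],[0,0,0],0],[[0,0,0],[0,0,0],0],[[0,0,0],[0,0,0],0],[[0,0,0],[0,0,0],0]]'

```text
time_s: 6.65
eef_pos: [619.2, -180.4, 282.6]
ee_rot: [-0.0, 0.779, 0.627, 0.0]
force: [0.1, -0.9, -1.6]
grip_width: 0.133
grip_force: 58.7
```

Emit:
servo_tool --deltas '[[[0,0,0.06],[0,0,0],0],[[0,0,0.06],[0,0,0],0],[[0,0,0.06],[0,0,0],0],[[0,0,0.06],[0,0,0],0],[[0,0,0.06],[0,0,0],0],[[0,0,0.05],[0,0,0],0],[[0,0,0],[0,0,0],0],[[0,0,0],[0,0,0],0]]'

```text
time_s: 7.45
eef_pos: [619.4, -181.6, 212.8]
ee_rot: [0.0, 0.779, 0.627, 0.0]
force: [0.7, -0.5, -1.7]
grip_width: 0.127
grip_force: 58.6
```

```bash
python3 - <<'E'
import cv2,numpy as np
from h import *
s=optics.capture("scene");t=optics.capture("top")
z=lambda im,x,y,w,h,k:cv2.resize(im[y:y+h,x:x+w],None,fx=k,fy=k,interpolation=cv2.INTER_CUBIC)
cv2.imwrite("pics/c5.png",np.hstack([z(s,235,140,80,95,5),z(t,330,150,80,95,5)]))
st=telemetry.sense();T=st["eef_pos"];print(T,st["force"])
u=np.array([.977,-.2137,0])
off=np.array((235,140))
for z_ in(-95.5+38,): 
    c=T-34*u+[0,0,z_]; b=bbox("scene",*c,28); print("cup rim bbox",(b-np.r_[off,off]+.5)*5)
print("tongue tip",(proj("scene",T+8*u+[0,0,55-95.5])-off+.5)*5,"bridge out",(proj("scene",T+7*u+[0,0,88-95.5])-off+.5)*5)
print("rim near",(proj("scene",np.array([551,-163.6,156.2])+78*u)-off+.5)*5)
E
```

```text
[ 619.52920056 -181.67472004  213.42476156] [-0.90292396 -0.64486859 -1.78130211]
cup rim bbox [ 84.22431372 229.11216161 170.82240589 297.86931541]
tongue tip [[ 95.98319214 296.43455521]] bridge out [[ 90.10753682 263.76371772]]
rim near [[104.04358554 312.28576688]]
```

View pics/c5.png

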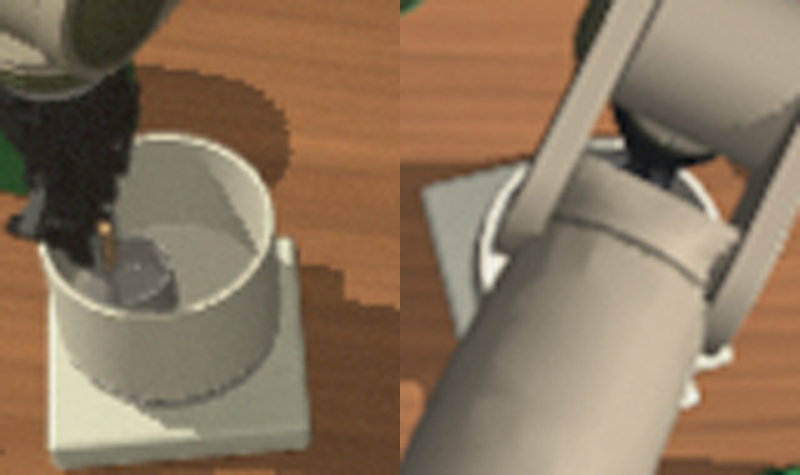

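```bash
python3 - <<'E'
from h import *
bs=crop([38,33,275,218],235,160,5); bt=crop([78,60,327,310],330,165,5)
for n,b in(("scene",bs),("top",bt)):
    r=least_squares(lambda p:bbox(n,*p,159.5,78)-b,[550,-160]);print(n,r.x,r.fun.round(1))
import cv2
s=optics.capture("scene"); im=cv2.resize(s[175:215,245:285],None,fx=14,fy=14,interpolation=cv2.INTER_CUBIC)
T=telemetry.sense()["eef_pos"];u=np.array([.977,-.2137,0]);print(T)
def draw(c,r,col):
    q=proj("scene",np.c_[c[0]+r*np.cos(a),c[1]+r*np.sin(a),0*a+c[2]])
    cv2.polylines(im,[(((q-(245,175)+.5)*14)).astype(np.int32)],True,col,1)
draw(T-34*u+[0,0,38-95.5],28,(0,0,255)); draw([551,-163.6,156.2],78,(255,0,0));draw([551,-163.6,156.2],73,(255,0,0))
cv2.imwrite("pics/c6.png",im)
E
```

```text
scene [ 553.48237743 -161.57427672] [-0.1 -0.2  0.1  0.2]
top [ 550.6936631  -164.25383685] [ 0.2  0.4 -0.2 -0.4]
[ 619.52845559 -181.6506857   213.41029197]
```

View pics/c6.png

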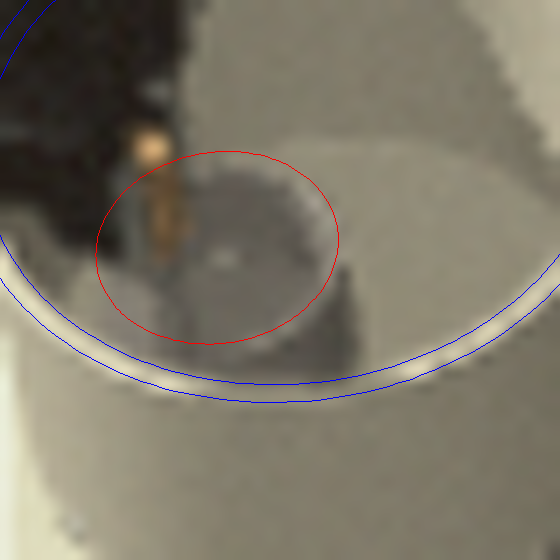

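c6 shows the cup inside the crock near (225,250), close to the predicted ellipse. The hook mouth should straddle the rim after about 1.5 mm more outward. I'll lower slowly and watch the force.

Emit:
servo_tool --deltas '[[[0,0.007,0.015],[0,0,0],0],[[0,0,0.015],[0,0,0],0],[[0,0,0.015],[0,0,0],0],[[0,0,0.015],[0,0,0],0],[[0,0,0.015],[0,0,0],0],[[0,0,0.012],[0,0,0],0],[[0,0,0],[0,0,0],0],[[0,0,0],[0,0,0],0]]'

```text
time_s: 8.4
eef_pos: [620.8, -181.9, 195.4]
ee_rot: [0.0, 0.779, 0.627, 0.0]
force: [1.1, 0.3, -2.1]
grip_width: 0.13
grip_force: 58.7
```

Emit:
servo_tool --deltas '[[[0,0,0.01],[0,0,0],0],[[0,0,0.01],[0,0,0],0],[[0,0,0],[0,0,0],0],[[0,0,0],[0,0,0],0]]'

```text
time_s: 8.8
eef_pos: [620.9, -181.9, 191.5]
ee_rot: [0.0, 0.779, 0.627, 0.0]
force: [2.8, -0.2, 0.3]
grip_width: 0.129
grip_force: 58.9
```

Emit:
servo_tool --deltas '[[[0,0.006,0.005],[0,0,0],0],[[0,0,0.005],[0,0,0],0],[[0,0,0.005],[0,0,0],0],[[0,0,0],[0,0,0],0],[[0,0,0],[0,0,0],0]]'

```text
time_s: 9.3
eef_pos: [621.8, -182.1, 188.3]
ee_rot: [-0.0, 0.779, 0.627, 0.0]
force: [1.6, -0.3, 0.5]
grip_width: 0.125
grip_force: 59.1
```

```bash
python3 - <<'E'
from h import *
s=telemetry.sense();print(s["force"],s["wrist_torque"])
E
```

```text
[ 1.59066879 -0.3243172   0.52421309] [-4.78404139e-02 -2.54707136e-01 -7.56467153e-05]
```

Emit:
servo_tool --deltas '[[[0,0.004,0.006],[0,0,0],0],[[0,0,0.006],[0,0,0],0],[[0,0,0.006],[0,0,0],0],[[0,0,0],[0,0,0],0],[[0,0,0],[0,0,0],0]]'

```text
time_s: 9.8
eef_pos: [622.4, -182.1, 184.7]
ee_rot: [-0.0, 0.779, 0.627, -0.0]
force: [-2.6, 1.6, 3.5]
grip_width: 0.129
grip_force: 59.4
```

Emit:
servo_tool --deltas '[[[0,0,0.006],[0,0,0],0],[[0,0,0.006],[0,0,0],0],[[0,0,0.006],[0,0,0],0],[[0,0,0],[0,0,0],0],[[0,0,0],[0,0,0],0]]'

```text
time_s: 10.3
eef_pos: [622.5, -182.1, 181.2]
ee_rot: [-0.0, 0.779, 0.627, -0.0]
force: [-4.2, 3.0, 5.8]
grip_width: 0.126
grip_force: 59.7
```

Emit:
servo_tool --deltas '[[[0.002,-0.004,0.006],[0,0,0],0],[[0,0,0.006],[0,0,0],0],[[0,0,0.006],[0,0,0],0],[[0,0,0],[0,0,0],0],[[0,0,0],[0,0,0],0]]'

```text
time_s: 10.8
eef_pos: [622.3, -181.7, 177.8]
ee_rot: [0.001, 0.779, 0.627, 0.0]
force: [-1.7, 0.8, 5.5]
grip_width: 0.132
grip_force: 59.7
```

Emit:
servo_tool --deltas '[[[0,0,0.006],[0,0,0],0],[[0,0,0.006],[0,0,0],0],[[0,0,0.006],[0,0,0],0],[[0,0,0],[0,0,0],0],[[0,0,0],[0,0,0],0]]'

```text
time_s: 11.3
eef_pos: [622.4, -181.7, 174.5]
ee_rot: [0.001, 0.779, 0.627, 0.001]
force: [-2.4, 1.9, 6.4]
grip_width: 0.127
grip_force: 60.0
```

Emit:
servo_tool --deltas '[[[0,0,0.006],[0,0,0],0],[[0,0,0.006],[0,0,0],0],[[0,0,0.006],[0,0,0],0],[[0,0,0],[0,0,0],0],[[0,0,0],[0,0,0],0]]'

```text
time_s: 11.8
eef_pos: [622.2, -181.6, 170.1]
ee_rot: [0.0, 0.779, 0.627, 0.0]
force: [0.1, 0.9, 1.7]
grip_width: 0.126
grip_force: 59.1
```

Emit:
servo_tool --deltas '[[[0,0,0.006],[0,0,0],0],[[0,0,0.006],[0,0,0],0],[[0,0,0.006],[0,0,0],0],[[0,0,0],[0,0,0],0],[[0,0,0],[0,0,0],0]]'

```text
time_s: 12.3
eef_pos: [622.1, -181.7, 166.8]
ee_rot: [0.0, 0.779, 0.627, 0.0]
force: [1.3, 1.8, 3.9]
grip_width: 0.129
grip_force: 59.5
```

Emit:
servo_tool --deltas '[[[0,0.002,0.006],[0,0,0],0],[[0,0,0.006],[0,0,0],0],[[0,0,0.006],[0,0,0],0],[[0,0,0],[0,0,0],0],[[0,0,0],[0,0,0],0]]'

```text
time_s: 12.8
eef_pos: [622.2, -181.8, 163.4]
ee_rot: [0.0, 0.779, 0.627, -0.0]
force: [-2.1, 1.6, 7.1]
grip_width: 0.128
grip_force: 59.8
```

Emit:
servo_tool --deltas '[[[0,0,0.006],[0,0,0],0],[[0,0,0.006],[0,0,0],0],[[0,0,0],[0,0,0],0],[[0,0,0],[0,0,0],0]]'

```text
time_s: 13.2
eef_pos: [622.3, -181.8, 161.5]
ee_rot: [0.0, 0.779, 0.627, 0.0]
force: [-2.3, 2.4, 9.2]
grip_width: 0.129
grip_force: 60.2
```

Emit:
servo_tool --deltas '[[[0,0,0.005],[0,0,0],0],[[0,0,0.005],[0,0,0],0],[[0,0,0],[0,0,0],0],[[0,0,0],[0,0,0],0]]'

```text
time_s: 13.6
eef_pos: [622.4, -181.8, 159.9]
ee_rot: [0.0, 0.779, 0.627, 0.0]
force: [-2.2, 3.3, 11.4]
grip_width: 0.125
grip_force: 60.6
```

Emit:
servo_tool --deltas '[[[0,0,0.005],[0,0,0],0],[[0,0,0.005],[0,0,0],0],[[0,0,0],[0,0,0],0],[[0,0,0],[0,0,0],0]]'

```text
time_s: 14.0
eef_pos: [622.4, -181.8, 158.3]
ee_rot: [0.001, 0.779, 0.627, 0.0]
force: [-3.8, 3.4, 14.8]
grip_width: 0.125
grip_force: 60.9
```

Emit:
servo_tool --deltas '[[[0,0,0.003],[0,0,0],0],[[0,0,0],[0,0,0],0],[[0,0,0],[0,0,0],0]]'

```text
time_s: 14.3
eef_pos: [622.4, -181.8, 157.9]
ee_rot: [0.001, 0.779, 0.627, 0.0]
force: [-3.2, 3.9, 14.0]
grip_width: 0.127
grip_force: 61.0
```

The force now rises at the platform's spring rate, so the hook has bottomed with a push of about 16 N. I'll ease back up until the load is gone, then release.

Emit:
servo_tool --deltas '[[[0,0,-0.01],[0,0,0],0],[[0,0,-0.01],[0,0,0],0],[[0,0,-0.01],[0,0,0],0],[[0,0,-0.01],[0,0,0],0],[[0,0,-0.006],[0,0,0],0],[[0,0,0],[0,0,0],0],[[0,0,0],[0,0,0],0]]'

```text
time_s: 15.0
eef_pos: [622.2, -181.8, 165.1]
ee_rot: [-0.0, 0.779, 0.627, -0.0]
force: [-0.9, 1.3, 4.2]
grip_width: 0.132
grip_force: 59.5
```

Emit:
servo_tool --deltas '[[[0,0,-0.008],[0,0,0],0],[[0,0,-0.008],[0,0,0],0],[[0,0,0],[0,0,0],0],[[0,0,0],[0,0,0],0]]'

```text
time_s: 15.4
eef_pos: [622.1, -181.7, 168.0]
ee_rot: [-0.0, 0.779, 0.627, -0.0]
force: [-1.1, 1.8, -0.2]
grip_width: 0.126
grip_force: 58.9
```

Emit:
servo_tool --deltas '[[[0,0,0],[0,0,0],0.2],[[0,0,0],[0,0,0],0.3],[[0,0,0],[0,0,0],0.4],[[0,0,0],[0,0,0],0.5],[[0,0,0],[0,0,0],0.5],[[0,0,0],[0,0,0],0.5]]'

```text
time_s: 16.0
eef_pos: [622.3, -181.8, 168.5]
ee_rot: [0.0, 0.779, 0.627, -0.0]
force: [-0.3, 0.1, -0.2]
grip_width: 0.504
grip_force: 0.0
```

Emit:
servo_tool --deltas '[[[0,0,-0.03],[0,0,0],0.5],[[0,0,-0.07],[0,0,0],0.5],[[0,0,-0.15],[0,0,0],0.5],[[0,0,-0.2],[0,0,0],0.5],[[0,0,-0.2],[0,0,0],0.5],[[0,0,-0.2],[0,0,0],0.5],[[0,0,0],[0,0,0],0.5]]'

```text
time_s: 16.7
eef_pos: [623.0, -182.0, 346.1]
ee_rot: [0.005, 0.779, 0.627, 0.002]
force: [0.3, 0.1, 0.9]
grip_width: 0.497
grip_force: 0.0
```

Emit:
servo_tool --deltas '[[[0.2,0,0],[0,0,0],0.5],[[0.2,0,0],[0,0,0],0.5],[[0.2,0,0],[0,0,0],0.5],[[0.2,0,0],[0,0,0],0.5],[[0.2,0,0],[0,0,0],0.5],[[0.2,0,0],[0,0,0],0.5],[[0,0,0],[0,0,0],0.5],[[0,0,0],[0,0,0],0.5]]'

```text
time_s: 17.5
eef_pos: [673.6, 53.2, 338.7]
ee_rot: [0.0, 0.779, 0.627, -0.0]
force: [-0.9, -1.2, -0.6]
grip_width: 0.501
grip_force: 0.0
```

```bash
python3 - <<'E'
import cv2,numpy as np
from h import *
s=optics.capture("scene");t=optics.capture("top")
z=lambda im,x,y,w,h,k:cv2.resize(im[y:y+h,x:x+w],None,fx=k,fy=k,interpolation=cv2.INTER_CUBIC)
cv2.imwrite("pics/c7.png",np.hstack([z(s,235,150,80,95,5),z(t,330,150,80,95,5)]))
E
```

```text
(no output)
```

View pics/c7.png

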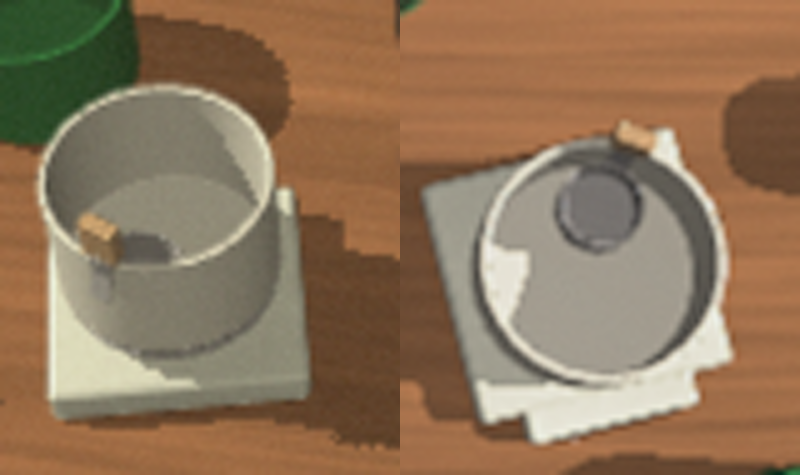

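c7 shows the dipper hanging upright on the far side of the rim, with its grip at (98,235) in the scene crop. The crock still stands centred and hasn't moved.

```bash
python3 -c "
from rig import ctrl
print(ctrl.finish_job())"
```

```text
the job is handed in; nothing more can be done
None
```

The dipper is hooked over the crock's rim and hangs upright inside. I pushed with about 16 N until it bottomed and then let go; the crock hasn't moved on the scale, and the job was handed in at about 18 s.

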